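# Tip the sunken soap bar out of its dish and lay it on the slatted deck to dry

### The arm

A 6-joint arm with a two-finger parallel gripper is mounted at the origin on the work surface. World frame = base frame: x ahead of the robot, y to its left, z up, the work surface at z = 0. Lengths are in m, angles in rad, forces in N, time in s.
With the tool pointing down it reaches from about 0.25 to 0.725 m from the base axis. Payload 9.7 kg.
Tool frame: the origin (TCP) lies at the very end of the fingers, on their centre line; the grasp point (between the pads) lies 19 mm behind it; z points along the fingers, y is the line along which they close (so a half turn about z gives the same grasp; the last joint's range is limited). The gripper opens to 85 mm and grips with 20 to 120 N. Pads are 22 mm wide; open, the fingers measure 114 mm over their backs; the gripper's body (76 mm by 85 mm) begins 54 mm behind the grasp point. The pads swing forward as they close: fully open they stand 13 mm farther back than shut.
Start: joints at [1.227, 0.087, 0.176, 1.66, 0, 1.571], TCP at [0.185, 0.518, 0.197] pointing down, gripper open.
Joint ranges: [-3.13, 3.13], [-0.85, 1.81], [-1.15, 1.24], [-2.2, 2.28], [-1.44, 1.52], [-3.14, 3.14]. Speed limits (rad/s): [2.22, 2.22, 2.57, 3.14, 3.14, 3.14].

### API

Orientations are given as a unit quaternion [x, y, z, w].
In Python, from workcell import r, imaging gives the robot as it stands.
- The arm moves only by the tool apply_moves, never from a script. Its argument "increments" is a list of rows, each a list of 7 numbers: the shift along the tool's x, y, z as a fraction of full scale, then the turn, a rotation vector about the tool's x, y, z as a fraction of full scale, then the closure, from 0 (fully open) to 1 (shut). In form: [[x, y, z, ax, ay, az, hand], ...]. A call has 1 to 10 rows; each row is the pose to reach, as a shift and turn from the pose commanded when the call began, along the tool's axes at that moment; what a row does not reach only later rows make up. Full scale, the value 1, is 400 mm for a shift and pi/2 rad for a turn. A row lasts 1/8 s, in which the tool goes at most 62.5 mm and 10.7 degrees, less where a joint would pass 70% of its speed; a pose out of reach is approached as far as the arm can. A call with a number of a shift or a turn outside -1 to 1 is refused whole. A call with a gripper value outside its range is refused whole. The fingers move at their own pace and stop on an object; "force" is the grip in N (left out, the last holds). Time passes only in rows, so rows that repeat a pose let the fingers close. It gives the time, the measured TCP pose, the force, the opening and the grip force at its end, in the units of the state.
- r.get_state(): the state, without advancing time (a new reading comes with each control period).
- imaging.snapshot(name): name is "scene" or "top" or "wrist"; returns a dict with "color" (400x640x3 uint8, red, green, blue), "intrinsics" (3x3 intrinsics, pixels), "dist" ([k1, k2, p1, p2, k3] as OpenCV has them; the pictures are not rectified), "xyz" and "attitude" of the camera in the world. Camera axes: x right, y down, z forward; pixel columns grow to the right and rows downward; lengths in m; the calibration is good to about 2 mm. A picture is of the moment at which its call begins. There is no depth.
- r.sign_off(): hands the job in; it is judged then, once.
The state is a dict: "time": time; "q": joint angles; "qd": joint speeds; "joint_efforts": joint torques, N m; "eef_pos": TCP position; "eef_rot": TCP orientation; "ft_force": force on the tool from outside, world axes, zero at the start; "ft_torque": the same for the moment, N m; "grip_width": opening from 0.0 (shut) to 1.0 (fully open); "finger_force": force on a finger pad.
Only numpy, scipy, OpenCV 4.12 (cv2) and the standard library are available. Lean on these libraries where they do the work, as an engineer would, in place of code of your own. Each camera call takes 0.05 s, during which the arm holds its last target. There are 200 camera calls.

### The job

The bar of washing soap lies flush in the deep soap dish, too tight at the sides to get hold of: reach in under the wire rack, press down the end of the bar over the drain so that the other end tips up, then take it by the raised end and lift it out. Lay it gently, not dropped, flat and lengthwise on the middle of the slatted wooden deck to dry, and let go. Leave everything else where it stands.

Things in the scene. Friction and masses are not known exactly. Their poses are not given: they have to be found in the camera images.
- soap_center (a point): Centre of the loose yellow soap bar, a block 120 long (its x) x 54 wide (its y) x 30 mm thick (its z, up), about 0.2 kg. At the start it lies level in the dish along the dish's x, its top 1 mm below the rim, its centre 1.5 to 3.5 mm short of the crest: a light push (under 1 N) on its top well past the crest tips it
- soap: The same bar, origin under its centre, same axes. Pushed down past about 14 degrees it falls over the crest by itself and stays tipped at 20 degrees on the dish's slope when let go (it may slide up to 5 mm to the drain). Its end at the dish's -x, nearer the robot, then stands about 10 to 18 mm above the rim over the last 20 mm
- dish_crest (a point): Point on the crest inside the soap dish, on its centre line, 29 mm above the ledge; axes of the dish: x to its drain end, away from the robot and under the wire rack, y across, z up. From the front wall to the crest (x = 0) the inner floor is a level seat 31 mm below the rim; past the crest it falls away at 20 degrees to the drain notch in the end wall
- dish: The deep white ceramic soap dish, fixed; origin on the ledge right under the crest point, same axes. Outside it reaches from x = -75 to +77 mm, 76 mm wide, 60 mm high with a level rim all round. Inside it is 60 mm wide (3 mm free on each side of the bar) and reaches from x = -67 to +69 mm
- rack_edge (a point): Middle of the front edge of the fixed steel wire rack, at the underside of its shelf, 220 mm up; x away from the robot, y along the edge. The edge bar (400 mm along y) is over the crest to within 15 mm; the shelf runs 170 mm from it to +x and keeps a tool from coming straight down on the bar's drain end. 8 mm legs at y = +-200 mm; toiletries on top to 345 mm
- deck_top (a point): Centre of the top of the loose slatted wooden soap deck, 24 mm above the ledge: 180 mm long (its x) x 100 mm wide (its y), seven level slats across on two runners, no rim. It stands either left or right of the dish
- caddy_rim (a point): Point on the rim (90 mm from the axis, 43 mm up) of the grey plastic turntable caddy, 184 mm across, 125 mm high at its middle post, which turns freely; bystander, stands on the side opposite to the deck
- jug: Ribbed steel jug, 105 mm across with a handle, 145 mm high; origin under its centre; bystander, front left
- cup: Clear glass cup, 72 mm across, 95 mm high; origin under its centre; bystander under the left part of the rack
- tumbler: Steel tumbler, 80 mm across, 110 mm high; origin under its centre; bystander, front right
- pump: Pale hand-wash bottle with pump, 62 mm across, 163 mm high; origin under its centre; bystander under the right part of the rack
- clipper: Black plastic and steel nail clipper, 80 x 15 x 16 mm, lying in front of the dish; origin under its centre; bystander
- brush: Wooden nail brush, 110 x 46 x 38 mm, bristles down, near the robot; origin under its centre; bystander
Not all that is in view belongs to the job. There is more than one size of the soap; the job needs the middle-sized.

How it is judged:
On the way, in this order (a step that is already met when the one before it is completed fails the run):
1. the bar, still in the dish, is tipped with its drain end down and its other end up (angle between soap_center's own z axis and vertical above 0.25 rad and distance between soap_center and dish_crest below 0.035 m), for 0.3 s.
2. the bar is lifted clear of the dish (height (world z) of soap_center above 0.095 m and contact force between the fingers and soap above 0.5 N), for 0.2 s.
At the end, for the whole second after the job is handed in: The bar lies flat on the slats of the level deck, released and at rest, its centre within 30 mm along and 22 mm across of the deck's middle, lengthwise to within 0.3 rad; the bystanders stand where they were (x of soap_center in the frame of deck_top between -0.03 and 0.03 m and y of soap_center in the frame of deck_top between -0.022 and 0.022 m and z of soap_center in the frame of deck_top between 0.01 and 0.02 m and angle between the x axis of soap_center and the x axis of deck_top, either way round below 0.3 rad and angle between soap_center's own z axis and vertical below 0.1 rad and angle between deck_top's own z axis and vertical below 0.08 rad and linear speed of soap below 0.02 m/s and angular speed of soap below 0.2 rad/s and contact force between the fingers and soap below 0.05 N); the robot touches nothing.
It fails at once if the soap falls or is thrown (faster than 0.45 m/s with no finger on it) (linear speed of soap above 0.45 m/s and contact force between the fingers and soap below 0.1 N).
It fails at once if a bystander is moved by more than 30 mm (distance of any of jug, cup, tumbler, pump, clipper, brush, caddy_rim from where it was at the start of the episode above 0.03 m).
It fails at once if the deck is pushed more than 40 mm out of its place (distance of deck_top from where it was at the start of the episode above 0.04 m).
It also fails if it takes over 56 s, if anything falls off the work surface, if the arm or the gripper's body presses on something with over 40 N, if the wrist force passes 120 N, or if a joint passes its speed limit or range.

## Working session

There is one attempt and no reset: what is moved stays moved. The work goes in short steps, Python scripts to look and compute and a tool call to move; the robot and the scene stay as the last step left them, time stands still between calls to the robot, and variables do not carry over. Pictures are saved under pics/ and viewed, at most 10 in all, crops included, and the job is handed in when it is done.

Besides the shell and the picture viewer there is one more tool, called after "Emit:" as name(argument=value, ...), one argument or row to a line, values as JSON. apply_moves: Moves the arm, as the interface text tells. Shift numbers are shares of 400 mm and turn numbers shares of pi/2 rad, none past 1 either way. Its arguments: {"type":"object","properties":{"increments":{"type":"array"},"force":{"type":"number"}},"required":["increments"]}

```bash
mkdir -p pics
python3 - <<'E'
from workcell import r, imaging
import cv2,pickle
s=r.get_state();print(s)
for n in("scene","top"):
    d=imaging.snapshot(n);pickle.dump(d,open(n+".pkl","wb"))
    cv2.imwrite(f"pics/{n}0.png",d["color"][:,:,::-1]);print(n,d["intrinsics"],d["dist"],d["xyz"],d["attitude"])
E
```

```text
{'time': 0.0, 'q': array([1.22699789e+00, 8.74732027e-02, 1.75112993e-01, 1.65980785e+00,
       8.79146124e-06, 1.57081827e+00]), 'qd': array([ 2.98202902e-04,  9.51566773e-04,  2.46418503e-04,  2.01145061e-03,
       -4.64222452e-05, -6.32201230e-04]), 'joint_efforts': array([ 3.78227842e-04, -5.20393753e+01,  4.64794672e+01,  1.65043655e-02,
       -7.70023371e-05,  1.44294978e-05]), 'eef_pos': array([0.18528698, 0.51754604, 0.19616504]), 'eef_rot': array([ 1.71064656e-01,  9.85259566e-01, -6.75008419e-04, -1.21643846e-04]), 'ft_force': array([-0.65856554,  0.82323276, -0.35979557]), 'ft_torque': array([-0.02880998, -0.01837474,  0.00650073]), 'finger_force': 0.0, 'grip_width': 1.0001108613515057}
scene [[458.23912745   0.         320.10046651]
 [  0.         458.23912745 204.04731177]
 [  0.           0.           1.        ]] [0.02126817 0.         0.         0.         0.        ] [1.23734764 0.33558793 1.24171943] [ 0.50255151  0.80983281 -0.25761333 -0.15889676]
top [[468.95878858   0.         326.30906844]
 [  0.         468.95878858 193.68538663]
 [  0.           0.           1.        ]] [0.01397872 0.         0.         0.         0.        ] [0.46041154 0.00782139 1.28367483] [-0.70341407  0.70974999 -0.03284009  0.0196247 ]
```

View pics/scene0.png

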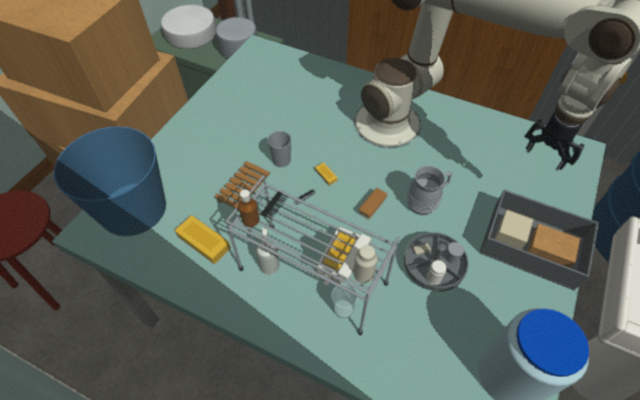

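View pics/top0.png

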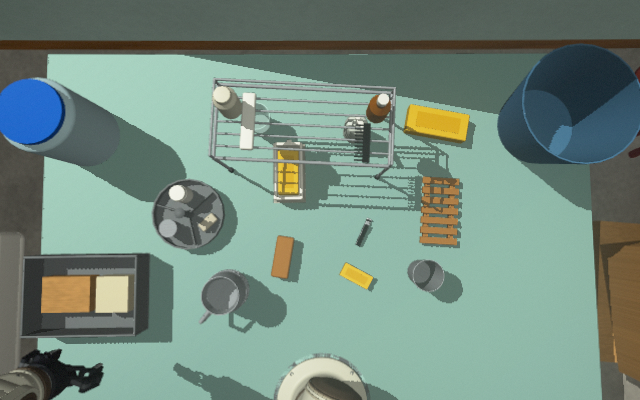

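The top view shows three yellow bars: a small one at (357,276), a large one at (437,122) and the middle one at (288,175). The middle one lies in the white dish under the rack edge, so it is the one meant. The deck is at (440,212), to the right of the dish, and the caddy is at (188,213). I'll confirm the bar in a crop and measure it.

```bash
cat > h.py <<'E'
import numpy as np,cv2,pickle
from scipy.spatial.transform import Rotation as R
def und(d,px):
    return cv2.undistortPoints(np.float64(px).reshape(-1,1,2),d["intrinsics"],np.float64(d["dist"])).reshape(-1,2)
def plane(d,px,z):
    v=R.from_quat(d["attitude"]).apply(np.c_[und(d,px),np.ones(len(und(d,px)))])
    c=np.array(d["xyz"]);return c+v*((z-c[2])/v[:,2])[:,None]
def proj(d,P):
    rt=R.from_quat(d["attitude"]).inv()
    return cv2.projectPoints(rt.apply(np.float64(P)-d["xyz"]),np.zeros(3),np.zeros(3),d["intrinsics"],np.float64(d["dist"]))[0].reshape(-1,2)
def mask(d,lo,hi,box):
    h=cv2.cvtColor(d["color"],cv2.COLOR_RGB2HSV);m=cv2.inRange(h,lo,hi);k=np.zeros_like(m);x0,y0,x1,y1=box;k[y0:y1,x0:x1]=m[y0:y1,x0:x1];return k
def rect(d,m,z):
    p=np.argwhere(m)[:,::-1].astype(float);P=plane(d,p,z)[:,:2]
    return cv2.minAreaRect(P.astype(np.float32))
E
python3 - <<'E'
from h import *
t=pickle.load(open("top.pkl","rb"));s=pickle.load(open("scene.pkl","rb"))
for n,lo,hi,b,z in(("soap",(18,120,60),(35,255,255),(265,135,312,210),.059),("small",(18,120,60),(35,255,255),(335,255,380,295),.02),("big",(18,120,60),(35,255,255),(395,95,480,145),.03),("deck",(5,80,60),(18,255,255),(415,170,470,250),.024)):
    m=mask(t,lo,hi,b);print(n,m.any() and rect(t,m,z),(m>0).sum())
m=mask(s,(5,80,60),(18,255,255),(210,155,275,215));print("deck scene",rect(s,m,.024))
m=mask(t,(0,0,170),(180,60,255),(265,135,312,210));print("dish white",rect(t,m,.06))
a=cv2.resize(t["color"][125:260,255:475],None,fx=3.5,fy=3.5,interpolation=cv2.INTER_CUBIC)
cv2.imwrite("pics/c1.png",a[:,:,::-1])
b=cv2.resize(s["color"][170:290,200:390],None,fx=4,fy=4,interpolation=cv2.INTER_CUBIC)
cv2.imwrite("pics/c2.png",b[:,:,::-1])
E
```

```text
soap ((0.6094428300857544, 0.08451041579246521), (0.052266284823417664, 0.11641871184110641), 89.87953186035156) 817
small ((0.33472195267677307, -0.09305630624294281), (0.08335646986961365, 0.03662529215216637), 61.3254508972168) 434
big ((0.7430620789527893, -0.3171834349632263), (0.17011579871177673, 0.08113409578800201), 79.17144012451172) 1824
deck ((0.5069510340690613, -0.32014909386634827), (0.09883429110050201, 0.17817376554012299), 85.96326446533203) 1814
deck scene ((0.5173468589782715, -0.28780651092529297), (0.1613292098045349, 0.19051873683929443), 85.95704650878906)
dish white ((0.6097068786621094, 0.08462520688772202), (0.12101074308156967, 0.19537629187107086), 89.5809555053711)
```

View pics/c1.png

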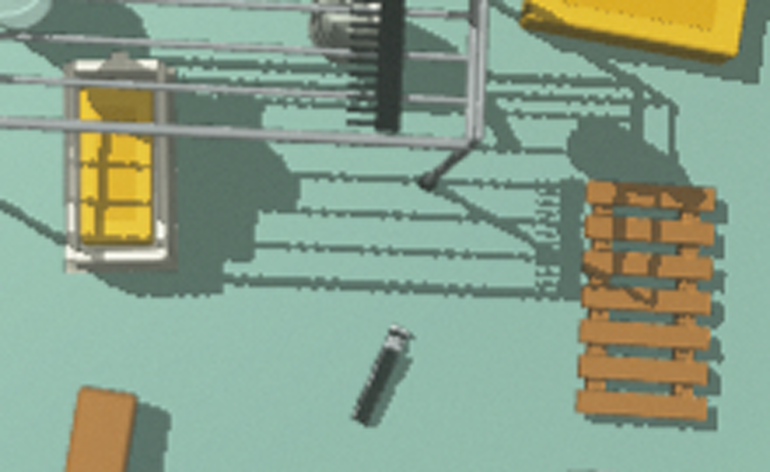

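View pics/c2.png

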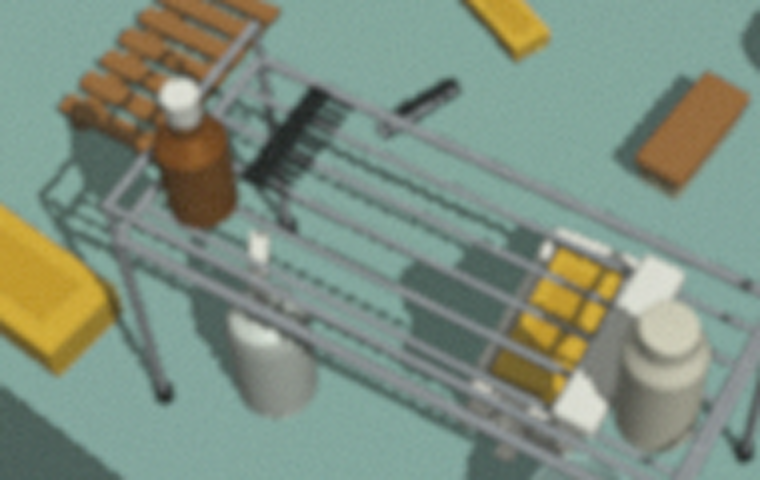

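The bar in the dish measures 116 x 52 mm, which matches the 120 x 54 middle size; the others measure about 83 x 37 and 170 x 81. The crop shows the rack edge crossing it at pixel rows 160 to 161.

Run:
```python
from h import *
t=pickle.load(open("top.pkl","rb"));s=pickle.load(open("scene.pkl","rb"))
print("rack edge top",plane(t,[(276.4,160.4),(305,161.8),(390.7,165.9)],.224))
print("rack scene",plane(s,[(200+300/4,170+75/4),(200+520/4,170+175/4),(200+740/4,170+280/4)],.224))
c=lambda x,y:(255+x/3.5,125+y/3.5)
print("dish rim front corners/outer",plane(t,[c(68,262),c(172,260),c(68,66),c(172,66)],.06))
print("legs foot",plane(t,[c(428,183),(231.5,170)],0.005))
print("dish scene corner front rim",plane(s,[(200+545/4,170+235/4),(200+620/4,170+262/4)],.06))
st=dict(p=[.18528698,.51754604,.19616504],q=[.171064656,.985259566,-.000675,-.00012])
```

```text
rack edge top [[ 0.61593268  0.10036191  0.224     ]
 [ 0.6122787   0.03541694  0.224     ]
 [ 0.60146338 -0.15991324  0.224     ]]
rack scene [[ 0.60300665 -0.12106064  0.224     ]
 [ 0.61079141  0.05260016  0.224     ]
 [ 0.6214751   0.21479715  0.224     ]]
dish rim front corners/outer [[0.53627731 0.1200076  0.06      ]
 [0.5371101  0.04254827 0.06      ]
 [0.68391581 0.11977196 0.06      ]
 [0.68344144 0.04164034 0.06      ]]
legs foot [[ 0.59939388 -0.15703093  0.005     ]
 [ 0.62244214  0.24197484  0.005     ]]
dish scene corner front rim [[0.55099403 0.04786838 0.06      ]
 [0.54764001 0.10865511 0.06      ]]
```

```bash
cat >> h.py <<'E'
def ori(th,yaw=0):  # tool y -> world +y (yawed), tool tilted th deg pointing forward
    t=np.radians(th);c,s=np.cos(t),np.sin(t)
    return R.from_euler('z',yaw,degrees=True)*R.from_matrix(np.c_[[-c,0,-s],[0,1,0],[s,0,-c]])
def inc(p,Rt):
    from workcell import r
    s=r.get_state();q=R.from_quat(s["eef_rot"])
    return np.round(np.r_[q.inv().apply(np.array(p)-s["eef_pos"])/.4,(q.inv()*Rt).as_rotvec()/(np.pi/2)],4)
E
python3 - <<'E'
from h import *
print(inc([.471,.083,.293],ori(40)))
E
```

```text
[-1.0387 -0.7824 -0.241  -0.0771 -0.4401 -0.2096]
```

Emit:
apply_moves(
  increments=[
    [0,0,-0.2,0,0,0,1],
    [-0.95,-0.72,-0.24,-0.077,-0.44,-0.21,1],
    [-0.95,-0.72,-0.24,-0.077,-0.44,-0.21,1],
    [-0.95,-0.72,-0.24,-0.077,-0.44,-0.21,1],
    [-0.95,-0.72,-0.24,-0.077,-0.44,-0.21,1],
    [-0.95,-0.72,-0.24,-0.077,-0.44,-0.21,1],
    [-0.95,-0.72,-0.24,-0.077,-0.44,-0.21,1],
    [-0.95,-0.72,-0.24,-0.077,-0.44,-0.21,1],
    [-0.95,-0.72,-0.24,-0.077,-0.44,-0.21,1],
    [-0.95,-0.72,-0.24,-0.077,-0.44,-0.21,1],
  ],
  force=40,
)

```text
time: 1.35
eef_pos: [0.4474, 0.1132, 0.2933]
eef_rot: [0.005, 0.939, -0.001, 0.343]
ft_force: [-0.6, 0.4, -0.1]
grip_width: 0.001
finger_force: 0.0
```

Run:
```python
from h import *
from workcell import r
print(r.get_state()["q"],inc([.529,.083,.223],ori(40)))
```

```text
[ 0.44414462 -0.79530306 -0.47290134  1.24548953 -0.28568639  0.35811644] [-0.0437 -0.0736  0.2662 -0.0036  0.0009 -0.0053]
```

Emit:
apply_moves(
  increments=[
    [-0.044,-0.074,0.13,-0.004,0,-0.005,1],
    [-0.044,-0.074,0.266,-0.004,0,-0.005,1],
    [-0.044,-0.074,0.266,-0.004,0,-0.005,1],
    [-0.044,-0.074,0.266,-0.004,0,-0.005,1],
  ],
)

```text
time: 1.85
eef_pos: [0.5275, 0.0902, 0.2231]
eef_rot: [-0.006, 0.94, 0.002, 0.342]
ft_force: [-1.0, 0.2, 0.0]
grip_width: -0.004
finger_force: 0.0
```

Run:
```python
from h import *
from workcell import r,imaging
print(r.get_state()["q"],inc([.657,.083,.080],ori(40)),inc([.657,.083,.0],ori(40)))
d=imaging.snapshot("wrist");pickle.dump(d,open("w1.pkl","wb"));e=imaging.snapshot("scene")
cv2.imwrite("pics/w1.png",np.vstack([cv2.resize(d["color"],(480,300)),cv2.resize(e["color"][130:330,180:500],(480,300))])[:,:,::-1])
```

```text
[ 0.26526326 -0.69207836 -0.57516221  1.00549187 -0.16123459  0.19609539] [-1.78e-02 -2.21e-02  4.82e-01  5.20e-03 -1.00e-04  5.60e-03] [ 1.107e-01 -2.220e-02  6.352e-01  5.200e-03 -1.000e-04  5.600e-03]
```

View pics/w1.png

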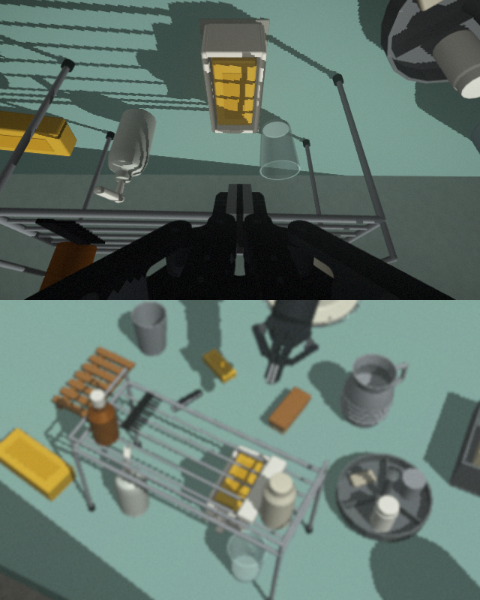

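The wrist view shows the dish at (235,80), reached from in front, with the rack edge beyond the fingers at (240,190). The path in is clear. I'll check where the wrist camera sits before going lower.

Run:
```python
from h import *
from workcell import r
d=pickle.load(open("w1.pkl","rb"));s=r.get_state()
print(R.from_quat(s["eef_rot"]).inv().apply(np.array(d["xyz"])-s["eef_pos"]))
# dish rim from wrist: soap front top edge, dish corners (full-res px = x*4/3)
f=4/3
print(plane(d,[(203*f,50*f),(265*f,50*f),(214*f,132*f),(257*f,132*f)],.06))
m=mask(d,(18,100,50),(35,255,255),(270,60,360,175));print(rect(d,m,.059))
```

```text
[ 0.07301078  0.00022496 -0.1780176 ]
[[0.53608841 0.04909912 0.06      ]
 [0.5352177  0.11941438 0.06      ]
 [0.6884378  0.05061179 0.06      ]
 [0.68757111 0.12100673 0.06      ]]
((0.6081969738006592, 0.08409711718559265), (0.05413224175572395, 0.12375441938638687), 89.95845794677734)
```

Emit:
apply_moves(
  increments=[
    [-0.009,-0.018,0.15,0.005,0,0.005,1],
    [-0.018,-0.018,0.3,0.005,0,0.005,1],
    [-0.018,-0.018,0.4,0.005,0,0.005,1],
    [-0.018,-0.018,0.48,0.005,0,0.005,1],
    [-0.018,-0.018,0.48,0.005,0,0.005,1],
    [-0.018,-0.018,0.48,0.005,0,0.005,1],
  ],
)

```text
time: 2.7
eef_pos: [0.6572, 0.0841, 0.0824]
eef_rot: [-0.0, 0.939, 0.0, 0.343]
ft_force: [-0.3, 0.4, 0.5]
grip_width: 0.002
finger_force: 0.0
```

Run:
```python
from h import *
for z in(.07,.06,.05):print(inc([.656,.085,z],ori(40)))
```

```text
[0.0223 0.0023 0.0217 0.0001 0.0014 0.0002]
[0.0384 0.0023 0.0408 0.0001 0.0014 0.0002]
[0.0545 0.0023 0.0599 0.0001 0.0014 0.0002]
```

Emit:
apply_moves(
  increments=[
    [0.014,0.002,0.012,0,0,0,1],
    [0.022,0.002,0.022,0,0,0,1],
    [0.03,0.002,0.031,0,0,0,1],
    [0.038,0.002,0.041,0,0,0,1],
    [0.046,0.002,0.05,0,0,0,1],
    [0.054,0.002,0.06,0,0,0,1],
    [0.054,0.002,0.06,0,0,0,1],
  ],
)

```text
time: 3.58
eef_pos: [0.6555, 0.084, 0.0471]
eef_rot: [0.0, 0.94, -0.0, 0.342]
ft_force: [0.0, 0.7, 0.1]
grip_width: -0.004
finger_force: 0.0
```

Run:
```python
from h import *
from workcell import r,imaging
d=imaging.snapshot("wrist");e=imaging.snapshot("scene");pickle.dump(e,open("s2.pkl","wb"));f=imaging.snapshot("top")
a=cv2.resize(e["color"][200:300,290:410],(480,400));b=cv2.resize(f["color"][130:210,255:319],(320,400))
w=cv2.resize(d["color"],(320,200));cv2.imwrite("pics/p1.png",np.vstack([np.hstack([a,b]),np.hstack([w,np.zeros((200,480,3),np.uint8)])])[:,:,::-1])
```

```text
(no output)
```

View pics/p1.png

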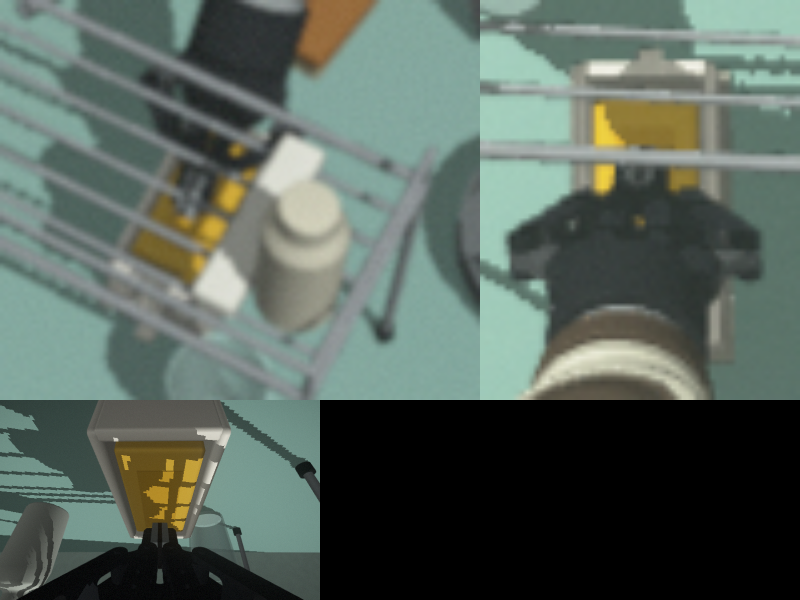

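The tip is now 19 mm below its contact height and the force is zero, so the bar should have tipped. In the wrist view its near edge is at about (160,443). I'll back out along the tool axis and measure.

Emit:
apply_moves(
  increments=[
    [0,0,-0.03,0,0,0,1],
    [0,0,-0.12,0,0,0,1],
    [0,0,-0.25,0,0,0,1],
    [0,0,-0.38,0,0,0,1],
    [0,0,-0.5,0,0,0,1],
    [0,0,-0.5,0,0,0,1],
    [0,0,-0.5,0,0,0,1],
  ],
)

```text
time: 4.6
eef_pos: [0.5271, 0.0843, 0.2015]
eef_rot: [0.0, 0.94, -0.0, 0.342]
ft_force: [0.3, -0.7, -0.1]
grip_width: 0.005
finger_force: 0.0
```

Run:
```python
from h import *
from workcell import r,imaging
d=imaging.snapshot("wrist");pickle.dump(d,open("w2.pkl","wb"))
print(r.get_state()["eef_pos"],d["xyz"])
m=mask(d,(18,100,40),(35,255,255),(250,20,380,200));ys,xs=np.nonzero(m)
for y in range(ys.min(),ys.max()+1,6):
    q=xs[ys==y];print(y,q.min(),q.max())
c=d["color"][0:200,220:420];cv2.imwrite("pics/w2.png",cv2.resize(c,(600,600),interpolation=cv2.INTER_CUBIC)[:,:,::-1])
```

```text
[0.52707114 0.08415991 0.2004051 ] [0.3567202  0.08458283 0.2918543 ]
93 289 349
99 288 349
105 289 349
111 289 349
117 290 348
123 291 347
129 291 347
135 292 346
141 292 346
147 293 345
153 293 345
159 294 344
165 295 343
171 295 343
177 296 342
```

View pics/w2.png

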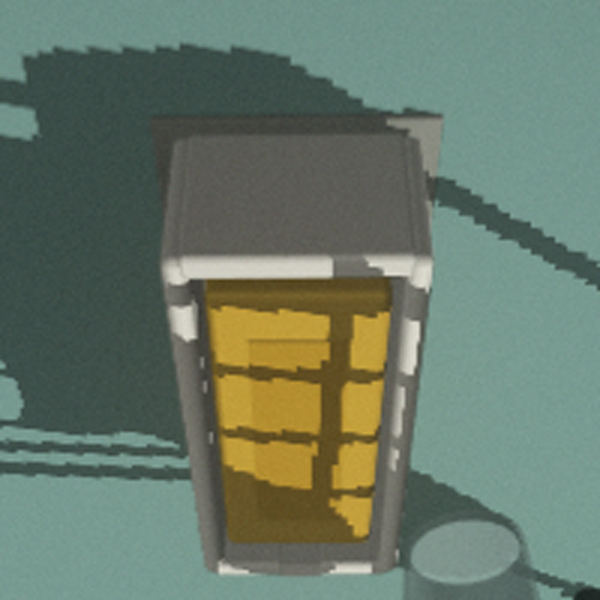

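Run:
```python
from h import *
d=pickle.load(open("w2.pkl","rb"))
print(d["intrinsics"][0])
h=cv2.cvtColor(d["color"],cv2.COLOR_RGB2HSV)
for x in(312,318):print(x,[(y,*d["color"][y,x]) for y in range(82,112,1)][::1])
# predicted edges: flat vs tipped 20deg. 
C=np.array([.608,.0845,.044])
for th,cx,cz in((0,.608,.044),(20,.610,.0445),(20,.614,.043)):
    q=R.from_euler('y',th,degrees=True)
    P=q.apply([[-.06,0,-.015],[-.06,0,.015],[.06,0,.015],[-.06,.027,.015],[-.06,-.027,.015]])+[cx,.0845,cz]
    print(th,np.round(proj(d,P),1).tolist())
print("rim front inner",proj(d,[[.544,.0845,.06],[.536,.0845,.06],[.68,.0845,.06]]))
```

```text
[338.48869124   0.         319.28833953]
312 [(82, np.uint8(93), np.uint8(87), np.uint8(83)), (83, np.uint8(95), np.uint8(95), np.uint8(87)), (84, np.uint8(104), np.uint8(104), np.uint8(93)), (85, np.uint8(145), np.uint8(143), np.uint8(132)), (86, np.uint8(178), np.uint8(177), np.uint8(164)), (87, np.uint8(200), np.uint8(196), np.uint8(185)), (88, np.uint8(210), np.uint8(208), np.uint8(195)), (89, np.uint8(208), np.uint8(204), np.uint8(193)), (90, np.uint8(211), np.uint8(209), np.uint8(195)), (91, np.uint8(210), np.uint8(207), np.uint8(196)), (92, np.uint8(178), np.uint8(172), np.uint8(157)), (93, np.uint8(90), np.uint8(73), np.uint8(34)), (94, np.uint8(91), np.uint8(74), np.uint8(38)), (95, np.uint8(87), np.uint8(72), np.uint8(33)), (96, np.uint8(94), np.uint8(77), np.uint8(35)), (97, np.uint8(108), np.uint8(88), np.uint8(42)), (98, np.uint8(116), np.uint8(95), np.uint8(44)), (99, np.uint8(109), np.uint8(89), np.uint8(39)), (100, np.uint8(107), np.uint8(88), np.uint8(40)), (101, np.uint8(102), np.uint8(83), np.uint8(37)), (102, np.uint8(104), np.uint8(83), np.uint8(38)), (103, np.ui
[... 1602 characters left out ...]
 np.uint8(194), np.uint8(158), np.uint8(60)), (106, np.uint8(193), np.uint8(159), np.uint8(62)), (107, np.uint8(191), np.uint8(156), np.uint8(56)), (108, np.uint8(192), np.uint8(158), np.uint8(57)), (109, np.uint8(191), np.uint8(155), np.uint8(55)), (110, np.uint8(193), np.uint8(157), np.uint8(57)), (111, np.uint8(196), np.uint8(161), np.uint8(60))]
0 [[319.5, 72.6], [319.5, 94.9], [319.5, 179.7], [351.3, 94.9], [287.7, 94.9]]
20 [[319.5, 89.1], [319.5, 121.1], [319.5, 167.4], [351.5, 121.1], [287.5, 121.1]]
20 [[319.5, 91.8], [319.5, 123.3], [319.5, 168.5], [351.0, 123.4], [287.9, 123.3]]
rim front inner [[319.50262179  91.80937697]
 [319.5055132   83.80019256]
 [319.46856088 186.53674151]]
```

The bar's near edge is at row 95 and its far end at row 180. That matches a flat bar (95 and 180 predicted) and not a tipped one (121 and 167), so it fell back. I'll press again, deeper and slightly farther past the crest, and check while pressing.

Run:
```python
from h import *
print(inc([.542,.0845,.23],ori(35)), inc([.660,.0845,.062],ori(35)))
q=ori(35);print(q.inv().apply([0,0,-.01])/.4)
```

```text
[-0.0761  0.0008 -0.0327 -0.0005  0.0552 -0.    ] [-0.0324  0.0012  0.4787 -0.0005  0.0552 -0.    ]
[0.01433941 0.         0.0204788 ]
```

Emit:
apply_moves(
  increments=[
    [-0.07,0.001,0.0,0,0.055,0,1],
    [-0.065,0.001,0.15,0,0.055,0,1],
    [-0.055,0.001,0.3,0,0.055,0,1],
    [-0.045,0.001,0.4,0,0.055,0,1],
    [-0.032,0.001,0.46,0,0.055,0,1],
    [-0.032,0.001,0.479,0,0.055,0,1],
    [-0.032,0.001,0.479,0,0.055,0,1],
    [-0.032,0.001,0.479,0,0.055,0,1],
  ],
)

```text
time: 5.65
eef_pos: [0.6606, 0.0846, 0.064]
eef_rot: [0.0, 0.953, -0.0, 0.302]
ft_force: [-0.1, -0.0, 0.9]
grip_width: 0.002
finger_force: 0.0
```

Emit:
apply_moves(
  increments=[
    [0.007,0,0.01,0,0,0,1],
    [0.014,0,0.02,0,0,0,1],
    [0.02,0,0.028,0,0,0,1],
    [0.025,0,0.036,0,0,0,1],
    [0.029,0,0.041,0,0,0,1],
    [0.029,0,0.041,0,0,0,1],
  ],
)

```text
time: 6.4
eef_pos: [0.6601, 0.0845, 0.0422]
eef_rot: [0.0, 0.954, -0.0, 0.301]
ft_force: [-0.6, 0.0, -0.0]
grip_width: 0.005
finger_force: 0.0
```

```bash
cat > edge.py <<'E'
from h import *
from workcell import imaging,r
def look(n):
    d=imaging.snapshot("wrist");pickle.dump(d,open(n+".pkl","wb"))
    c=d["color"].astype(int);g=[]
    x=int(round(proj(d,[[.55,.075,.06]])[0,0]));
    print("col",x,[(y,*c[y,x]) for y in range(0,200,4)])
    for th in(0,6,10,14,20):
        q=R.from_euler('y',th,degrees=True);z=.029+.015/np.cos(np.radians(th))
        P=q.apply([[-.06,.0095,-.015],[-.06,-.0095,.015],[.06,-.0095,.015]])+[.610,.0845,z]
        print(th,np.round(proj(d,P),0)[:,1])
    print("rim",np.round(proj(d,[[.536,.075,.06],[.544,.075,.06]]),0)[:,1],np.round(r.get_state()["eef_pos"],4),r.get_state()["ft_force"])
E
python3 -c "
from edge import *
look('w3')"
```

```text
col 285 [(0, np.int64(87), np.int64(84), np.int64(79)), (4, np.int64(87), np.int64(88), np.int64(79)), (8, np.int64(87), np.int64(86), np.int64(80)), (12, np.int64(85), np.int64(85), np.int64(80)), (16, np.int64(87), np.int64(87), np.int64(81)), (20, np.int64(89), np.int64(89), np.int64(82)), (24, np.int64(135), np.int64(134), np.int64(125)), (28, np.int64(172), np.int64(169), np.int64(161)), (32, np.int64(202), np.int64(200), np.int64(189)), (36, np.int64(205), np.int64(201), np.int64(189)), (40, np.int64(208), np.int64(204), np.int64(192)), (44, np.int64(207), np.int64(205), np.int64(193)), (48, np.int64(205), np.int64(204), np.int64(193)), (52, np.int64(143), np.int64(137), np.int64(115)), (56, np.int64(82), np.int64(67), np.int64(34)), (60, np.int64(81), np.int64(69), np.int64(34)), (64, np.int64(85), np.int64(69), np.int64(32)), (68, np.int64(88), np.int64(72), np.int64(31)), (72, np.int64(106), np.int64(88), np.int64(39)), (76, np.int64(108), np.int64(87), np.int64(38)), (80, np.int64(101), np.int64(83), np.int64(30)), (84, np.int64(100), np.int64(82), np.int64(32)), (88, np.in
[... 835 characters left out ...]
.int64(93), np.int64(72), np.int64(21)), (160, np.int64(91), np.int64(68), np.int64(17)), (164, np.int64(89), np.int64(69), np.int64(17)), (168, np.int64(95), np.int64(74), np.int64(22)), (172, np.int64(96), np.int64(75), np.int64(26)), (176, np.int64(88), np.int64(67), np.int64(16)), (180, np.int64(92), np.int64(72), np.int64(19)), (184, np.int64(91), np.int64(70), np.int64(21)), (188, np.int64(93), np.int64(70), np.int64(22)), (192, np.int64(90), np.int64(71), np.int64(23)), (196, np.int64(91), np.int64(70), np.int64(21))]
0 [ 20.  69. 267.]
6 [ 26.  88. 258.]
10 [ 31. 102. 253.]
14 [ 37. 118. 247.]
20 [ 50. 142. 238.]
rim [19. 50.] [0.6602 0.0845 0.0425] [0.84426193 0.13943233 0.03391474]
```

Run:
```python
from h import *
from workcell import r
d=pickle.load(open("w3.pkl","rb"))
print(proj(d,[r.get_state()["eef_pos"],[.66,.0845,.059],[.57,.0845,.059]]))
cv2.imwrite("pics/w3.png",cv2.resize(d["color"][0:300,170:470],(600,600),interpolation=cv2.INTER_CUBIC)[:,:,::-1])
```

```text
[[319.06372484 232.92736531]
 [318.99337191 258.74128997]
 [318.67754495 125.66133383]]
```

View pics/w3.png

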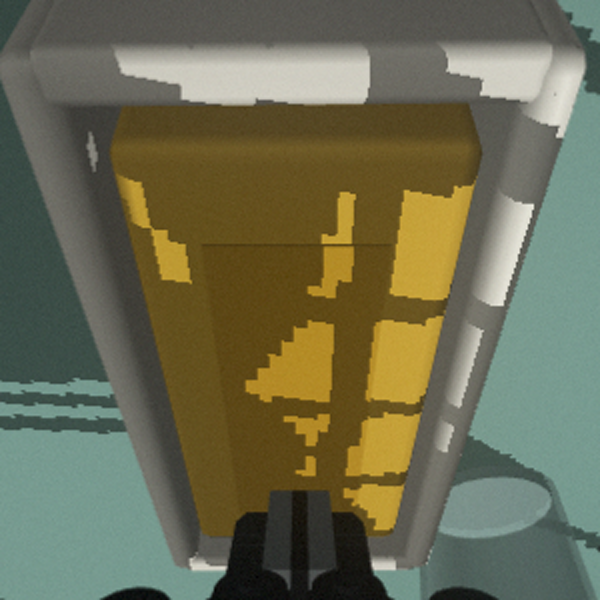

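The wrist view shows the bar still flat, with its far end at crop row 535 (image row 267). The fingertips are at image row 245, while the nominal TCP projects to row 233. So the real tip is short of the nominal TCP and hasn't touched the bar. I'll go on down in small steps and watch force and tilt.

Emit:
apply_moves(
  increments=[
    [0.0,0,0.008,0,0,0,1],
    [0.0,0,0.015,0,0,0,1],
    [0.0,0,0.022,0,0,0,1],
    [0.0,0,0.022,0,0,0,1],
  ],
)

```text
time: 6.95
eef_pos: [0.6652, 0.0845, 0.0349]
eef_rot: [0.0, 0.954, -0.0, 0.301]
ft_force: [-0.3, -0.5, 0.3]
grip_width: -0.002
finger_force: 0.0
```

```bash
cat > far.py <<'E'
from h import *
from workcell import imaging,r
def look(n):
    d=imaging.snapshot("wrist");pickle.dump(d,open(n+".pkl","wb"))
    m=mask(d,(15,100,30),(35,255,255),(230,0,410,330));ys,xs=np.nonzero(m)
    for y in range(ys.min(),ys.max()+1,8):
        q=xs[ys==y];print((y,q.min(),q.max()),end=" ")
    print("\nend",ys.max())
    for th in(0,7,14,20):
        q=R.from_euler('y',th,degrees=True);z=.029+.015/np.cos(np.radians(th))
        P=q.apply([[-.06,-.027,.015],[-.06,.027,.015],[.06,-.027,.015],[.06,.027,.015]])+[.610,.0845,z]
        print(th,np.round(proj(d,P),0).tolist())
    tip=(d["color"][:,318].max(1)<60);s=r.get_state()
    print(np.round(s["eef_pos"],4),s["ft_force"])
E
python3 -c "
from far import *
look('w4')"
```

```text
(46, np.int64(402), np.int64(408)) (54, np.int64(230), np.int64(409)) (62, np.int64(230), np.int64(409)) (70, np.int64(230), np.int64(409)) (78, np.int64(230), np.int64(409)) (86, np.int64(230), np.int64(409)) (94, np.int64(230), np.int64(409)) (102, np.int64(230), np.int64(409)) (110, np.int64(230), np.int64(409)) (118, np.int64(230), np.int64(409)) (126, np.int64(230), np.int64(409)) (134, np.int64(230), np.int64(408)) (142, np.int64(230), np.int64(405)) (150, np.int64(233), np.int64(403)) (158, np.int64(235), np.int64(400)) (166, np.int64(238), np.int64(398)) (174, np.int64(240), np.int64(396)) (182, np.int64(243), np.int64(393)) (190, np.int64(245), np.int64(391)) (198, np.int64(248), np.int64(388)) (206, np.int64(250), np.int64(385)) (214, np.int64(253), np.int64(383)) (222, np.int64(256), np.int64(381)) (230, np.int64(258), np.int64(378)) (238, np.int64(261), np.int64(376)) (246, np.int64(263), np.int64(373)) (254, np.int64(266), np.int64(371)) (262, np.int64(268), np.int64(368)) 
end 269
0 [[213.0, 66.0], [424.0, 66.0], [269.0, 275.0], [370.0, 275.0]]
7 [[210.0, 90.0], [427.0, 90.0], [270.0, 264.0], [368.0, 264.0]]
14 [[207.0, 119.0], [430.0, 119.0], [271.0, 253.0], [367.0, 253.0]]
20 [[205.0, 147.0], [431.0, 147.0], [272.0, 244.0], [366.0, 244.0]]
[0.6652 0.0845 0.0351] [ 0.18120393 -0.74809008  0.25592275]
```

Emit:
apply_moves(
  increments=[
    [0.0,0,0.006,0,0,0,1],
    [0.0,0,0.012,0,0,0,1],
    [0.0,0,0.018,0,0,0,1],
    [0.0,0,0.018,0,0,0,1],
  ],
)

```text
time: 7.5
eef_pos: [0.6693, 0.0845, 0.0291]
eef_rot: [0.0, 0.954, -0.0, 0.301]
ft_force: [0.0, -0.1, 0.0]
grip_width: -0.002
finger_force: 0.0
```

```bash
python3 -c "
from far import *
look('w5')
a,b=[pickle.load(open(n+'.pkl','rb'))['color'][0:300,170:470] for n in('w4','w5')]
cv2.imwrite('pics/w45.png',cv2.resize(np.hstack([a,b]),(800,400))[:,:,::-1])"
```

```text
(68, np.int64(259), np.int64(409)) (76, np.int64(230), np.int64(409)) (84, np.int64(230), np.int64(409)) (92, np.int64(230), np.int64(409)) (100, np.int64(230), np.int64(409)) (108, np.int64(230), np.int64(409)) (116, np.int64(230), np.int64(409)) (124, np.int64(230), np.int64(409)) (132, np.int64(230), np.int64(409)) (140, np.int64(230), np.int64(409)) (148, np.int64(230), np.int64(409)) (156, np.int64(230), np.int64(409)) (164, np.int64(230), np.int64(409)) (172, np.int64(230), np.int64(409)) (180, np.int64(230), np.int64(409)) (188, np.int64(230), np.int64(409)) (196, np.int64(230), np.int64(406)) (204, np.int64(235), np.int64(401)) (212, np.int64(241), np.int64(395)) (220, np.int64(247), np.int64(389)) (228, np.int64(253), np.int64(383)) (236, np.int64(260), np.int64(376)) (244, np.int64(266), np.int64(370)) (252, np.int64(273), np.int64(364)) 
end 253
0 [[204.0, 63.0], [433.0, 63.0], [266.0, 282.0], [372.0, 282.0]]
7 [[200.0, 90.0], [437.0, 90.0], [268.0, 270.0], [370.0, 270.0]]
14 [[197.0, 121.0], [440.0, 121.0], [270.0, 259.0], [369.0, 259.0]]
20 [[195.0, 151.0], [442.0, 151.0], [270.0, 249.0], [368.0, 249.0]]
[0.6694 0.0845 0.0293] [ 0.42114572  0.40301679 -0.29699359]
```

View pics/w45.png

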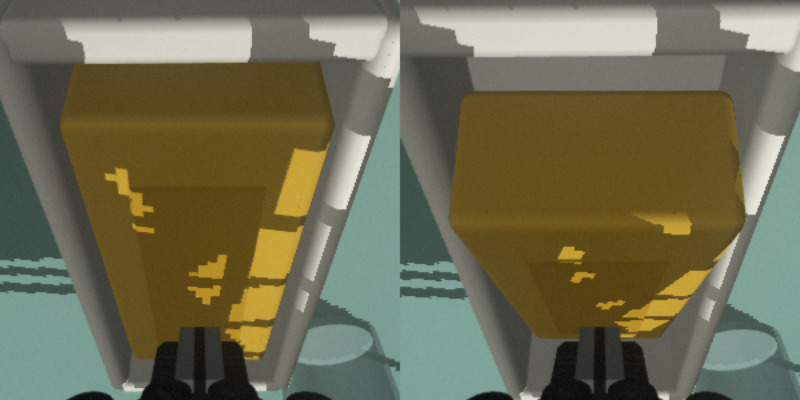

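The press worked: in the right half the bar is tipped, its near edge has moved down to row 161, and its front face shows above the dish. The real fingertips end about 28 mm behind the nominal TCP, so I'll set the grasp height by feel. I'm backing out along the tool axis.

Emit:
apply_moves(
  increments=[
    [0,0,-0.02,0,0,0,1],
    [0,0,-0.08,0,0,0,1],
    [0,0,-0.2,0,0,0,1],
    [0,0,-0.34,0,0,0,1],
    [0,0,-0.45,0,0,0,1],
    [0,0,-0.45,0,0,0,1],
    [0,0,-0.45,0,0,0,1],
  ],
)

```text
time: 8.43
eef_pos: [0.5659, 0.0846, 0.1769]
eef_rot: [0.0, 0.953, -0.0, 0.301]
ft_force: [0.2, 0.6, -1.0]
grip_width: 0.001
finger_force: 0.0
```

Run:
```python
from far import *
look('w6')
print(inc([.545,.0845,.17],ori(12)))
```

```text
(89, np.int64(286), np.int64(351)) (97, np.int64(284), np.int64(353)) (105, np.int64(284), np.int64(353)) (113, np.int64(283), np.int64(354)) (121, np.int64(283), np.int64(354)) (129, np.int64(285), np.int64(352)) (137, np.int64(287), np.int64(351)) (145, np.int64(288), np.int64(349)) (153, np.int64(289), np.int64(348)) (161, np.int64(291), np.int64(346)) (169, np.int64(292), np.int64(344)) (177, np.int64(294), np.int64(343)) 
end 179
0 [[283.0, 87.0], [355.0, 87.0], [293.0, 191.0], [346.0, 191.0]]
7 [[282.0, 96.0], [356.0, 96.0], [293.0, 186.0], [345.0, 186.0]]
14 [[282.0, 106.0], [356.0, 106.0], [294.0, 181.0], [345.0, 181.0]]
20 [[282.0, 114.0], [356.0, 114.0], [294.0, 177.0], [345.0, 177.0]]
[0.5658 0.0845 0.1759] [-0.59204863 -0.00625689  0.28434248]
[ 5.090e-02 -1.000e-04 -1.770e-02 -5.000e-04  2.556e-01 -1.000e-04]
```

Emit:
apply_moves(
  increments=[
    [0.051,0,-0.05,0,0.06,0,0.25],
    [0.051,0,-0.03,0,0.15,0,0.25],
    [0.051,0,-0.018,0,0.256,0,0.25],
    [0.051,0,-0.018,0,0.256,0,0.25],
    [0.051,0,-0.018,0,0.256,0,0.25],
    [0.051,0,-0.018,0,0.256,0,0.25],
  ],
)

```text
time: 9.22
eef_pos: [0.5445, 0.0845, 0.1716]
eef_rot: [0.0, 0.994, -0.0, 0.106]
ft_force: [-0.2, -0.4, 0.6]
grip_width: 0.743
finger_force: 0.0
```

Run:
```python
from h import *
from workcell import r,imaging
w=pickle.load(open("w6.pkl","rb"));print("edge",plane(w,[(319,121)],.079),r.get_state()["grip_width"])
for z in(.08,.06,.04,.03):print(z,inc([.577,.0843,z],ori(12)))
```

```text
edge [[0.56513214 0.08447662 0.079     ]] 0.742603079202623
0.08 [-3.130e-02 -5.000e-04  2.411e-01 -2.000e-04  1.700e-03 -2.000e-04]
0.06 [-2.070e-02 -5.000e-04  2.899e-01 -2.000e-04  1.700e-03 -2.000e-04]
0.04 [-1.020e-02 -5.000e-04  3.388e-01 -2.000e-04  1.700e-03 -2.000e-04]
0.03 [-4.900e-03 -5.000e-04  3.633e-01 -2.000e-04  1.700e-03 -2.000e-04]
```

Emit:
apply_moves(
  increments=[
    [-0.03,0,0.13,0,0.002,0,0.25],
    [-0.028,0,0.24,0,0.002,0,0.25],
    [-0.02,0,0.29,0,0.002,0,0.25],
    [-0.015,0,0.315,0,0.002,0,0.25],
    [-0.01,0,0.339,0,0.002,0,0.25],
    [-0.01,0,0.339,0,0.002,0,0.25],
  ],
)

```text
time: 9.98
eef_pos: [0.5772, 0.0846, 0.0396]
eef_rot: [0.0, 0.995, -0.0, 0.104]
ft_force: [0.6, -0.1, -0.3]
grip_width: 0.747
finger_force: 0.0
```

Emit:
apply_moves(
  increments=[
    [0.002,0,0.01,0,0,0,0.25],
    [0.004,0,0.018,0,0,0,0.25],
    [0.004,0,0.018,0,0,0,0.25],
  ],
)

```text
time: 10.35
eef_pos: [0.5771, 0.0845, 0.0316]
eef_rot: [0.0, 0.995, -0.0, 0.103]
ft_force: [0.2, -0.5, -0.2]
grip_width: 0.75
finger_force: 0.0
```

Emit:
apply_moves(
  increments=[
    [0.001,0,0.006,0,0,0,0.25],
    [0.002,0,0.011,0,0,0,0.25],
    [0.002,0,0.011,0,0,0,0.25],
  ],
)

```text
time: 10.72
eef_pos: [0.5772, 0.0845, 0.0271]
eef_rot: [0.0, 0.995, -0.0, 0.103]
ft_force: [-0.0, -0.3, 0.3]
grip_width: 0.747
finger_force: 0.0
```

Run:
```python
from h import *
from workcell import r,imaging
d=imaging.snapshot("wrist");pickle.dump(d,open("w7.pkl","wb"));s=r.get_state();print(s["eef_pos"],s["ft_force"])
q=R.from_quat(s["eef_rot"]);T=s["eef_pos"]
print(proj(d,[T+q.apply([x,y,-l]) for x in(0,) for l in(0,20,33,45) for y in(-.032,.032) for l in [l/1000]]))
print("rim",proj(d,[[.577,.0845-.038,.06],[.577,.0845+.038,.06],[.536,.0845,.06]]))
c=d["color"][:,:];cv2.imwrite("pics/w7.png",cv2.resize(c,(800,500),interpolation=cv2.INTER_CUBIC)[:,:,::-1])
```

```text
[0.57729378 0.08453268 0.02722215] [ 0.34600572 -1.13784497  0.12618191]
[[262.79535328 233.89126791]
 [375.45295525 233.94546597]
 [256.5059426  248.79027783]
 [375.45853023 233.95888812]
 [251.61054969 260.38407071]
 [375.46215456 233.96761395]
 [246.36296266 272.80913362]
 [375.46550051 233.97566957]]
rim [[240.17407005 271.68860417]
 [397.7431155  271.7603014 ]
 [318.84177558 196.53061481]]
```

View pics/w7.png

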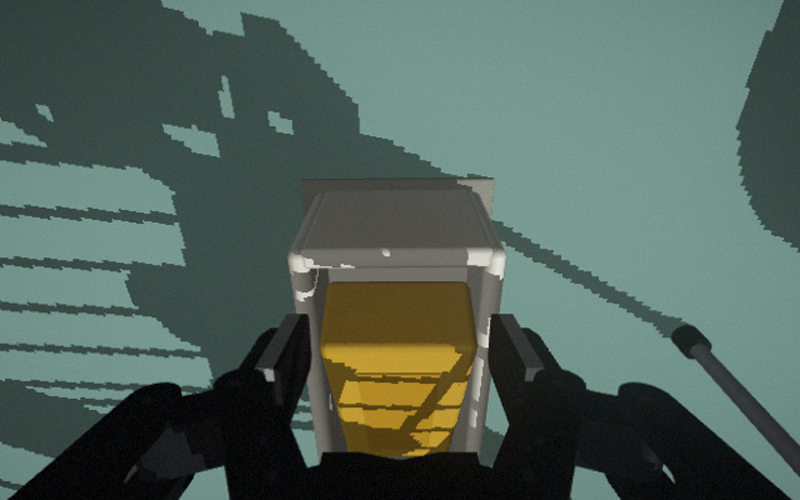

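Run:
```python
from h import *
d=pickle.load(open("w7.pkl","rb"))
q=R.from_quat(d["attitude"])
def tri(a,b,w):
    u=und(d,[a,b]);k=w/np.linalg.norm(u[0]-u[1]);return [q.apply(np.r_[v,1]*k)+d["xyz"] for v in u]
print("tips",tri((246.5,252),(392,252),.0635))
print("bar top front",tri((256.5,276),(380.5,276),.054))
print("rim front",tri((232.5,203),(403,203),.076), d["xyz"])
```

```text
tips [array([0.5591129 , 0.05292226, 0.06807869]), array([0.5591427 , 0.1164222 , 0.06799963])]
bar top front [array([0.56811503, 0.05734816, 0.07329907]), array([0.56814082, 0.11134811, 0.07323208])]
rim front [array([0.54183618, 0.04599604, 0.05512977]), array([0.54187187, 0.12199597, 0.05503515])] [0.46889951 0.08487973 0.18725721]
```

The view shows both fingers straddling the raised end: finger tips at (308,315) and (490,315) in the picture, bar edge at row 345. By their spacing, the tips are still about 12 mm above the rim, so I'll go lower.

Emit:
apply_moves(
  increments=[
    [-0.006,0,0.008,0,0,0,0.25],
    [-0.005,0,0.015,0,0,0,0.25],
    [-0.004,0,0.022,0,0,0,0.25],
    [-0.004,0,0.022,0,0,0,0.25],
  ],
)

```text
time: 11.28
eef_pos: [0.5812, 0.0846, 0.0215]
eef_rot: [0.0, 0.995, -0.0, 0.104]
ft_force: [-12.0, -0.9, 19.6]
grip_width: 0.753
finger_force: 9.8
```

Emit:
apply_moves(
  increments=[
    [0.001,0,0.005,0,0,0,0.25],
    [0.002,0,0.009,0,0,0,0.25],
    [0.002,0,0.009,0,0,0,0.25],
  ],
)

```text
time: 11.65
eef_pos: [0.5814, 0.0846, 0.0211]
eef_rot: [0.0, 0.994, -0.0, 0.105]
ft_force: [-26.6, -2.8, 45.2]
grip_width: 0.752
finger_force: 22.6
```

Emit:
apply_moves(
  increments=[
    [0,0,-0.012,0,0,0,0.25],
    [0,0,-0.022,0,0,0,0.25],
    [0,0,-0.022,0,0,0,0.25],
  ],
)

```text
time: 12.02
eef_pos: [0.5788, 0.0845, 0.0237]
eef_rot: [0.0, 0.995, -0.0, 0.103]
ft_force: [-0.6, -0.4, 0.1]
grip_width: 0.752
finger_force: 0.0
```

Emit:
apply_moves(
  increments=[
    [-0.006,0,-0.004,0,0,0,0.25],
    [-0.006,0,-0.004,0,0,0,0.7],
    [-0.006,0,-0.004,0,0,0,0.7],
    [-0.006,0,-0.004,0,0,0,0.7],
    [-0.006,0,-0.004,0,0,0,0.7],
  ],
  force=70,
)

```text
time: 12.65
eef_pos: [0.5811, 0.0845, 0.0261]
eef_rot: [0.0, 0.995, -0.0, 0.103]
ft_force: [2.3, -0.1, -0.4]
grip_width: 0.608
finger_force: 75.2
```

Emit:
apply_moves(
  increments=[
    [-0.003,0,-0.012,0,0,0,0.7],
    [-0.008,0,-0.036,0,0,0,0.7],
    [-0.015,0,-0.072,0,0,0,0.7],
    [-0.023,0,-0.11,0,0,0,0.7],
    [-0.031,0,-0.147,0,0,0,0.7],
    [-0.036,0,-0.171,0,0,0,0.7],
    [-0.036,0,-0.171,0,0,0,0.7],
    [-0.036,0,-0.171,0,0,0,0.7],
  ],
)

```text
time: 13.65
eef_pos: [0.5806, 0.0845, 0.0953]
eef_rot: [0.0, 0.995, -0.0, 0.103]
ft_force: [0.6, 0.9, -0.7]
grip_width: 0.61
finger_force: 75.0
```

Run:
```python
from h import *
from workcell import r,imaging
d=imaging.snapshot("wrist");pickle.dump(d,open("w8.pkl","wb"));s=r.get_state();print(s["eef_pos"],s["ft_force"])
m=mask(d,(15,100,30),(35,255,255),(230,150,410,399));ys,xs=np.nonzero(m)
for y in range(ys.min(),ys.max()+1,8):
    q=xs[ys==y];print((y,q.min(),q.max()),end=" ")
c=s["eef_pos"]-np.array([.5811,0,.0261])
for th in(0,10,20,30,40):
    q=R.from_euler('y',th,degrees=True)
    F=np.array([.565,.0845,.079])+[c[0],0,c[2]]
    P=F+q.apply([[0,-.027,-.03],[0,.027,-.03],[0,-.027,0],[0,.027,0],[.12,-.027,0],[.12,.027,0]])
    print(th,np.round(proj(d,P)).tolist())
```

```text
[0.58057295 0.08452345 0.09516666] [ 0.16184355 -0.4654509  -2.34656415]
(219, np.int64(267), np.int64(370)) (227, np.int64(262), np.int64(376)) (235, np.int64(261), np.int64(377)) (243, np.int64(259), np.int64(379)) (251, np.int64(259), np.int64(379)) (259, np.int64(257), np.int64(380)) (267, np.int64(256), np.int64(382)) (275, np.int64(256), np.int64(382)) (283, np.int64(258), np.int64(380)) (291, np.int64(260), np.int64(378)) (299, np.int64(263), np.int64(375)) (307, np.int64(265), np.int64(373)) (315, np.int64(268), np.int64(370)) (323, np.int64(270), np.int64(368)) (331, np.int64(272), np.int64(366)) (339, np.int64(274), np.int64(363)) (347, np.int64(276), np.int64(361)) (355, np.int64(279), np.int64(358)) 0 [[263.0, 232.0], [374.0, 232.0], [253.0, 273.0], [385.0, 273.0], [272.0, 436.0], [366.0, 436.0]]
10 [[262.0, 224.0], [375.0, 224.0], [253.0, 273.0], [385.0, 273.0], [276.0, 398.0], [362.0, 398.0]]
20 [[261.0, 216.0], [377.0, 216.0], [253.0, 273.0], [385.0, 273.0], [279.0, 363.0], [359.0, 363.0]]
30 [[260.0, 210.0], [378.0, 210.0], [253.0, 273.0], [385.0, 273.0], [281.0, 331.0], [357.0, 331.0]]
40 [[258.0, 205.0], [380.0, 205.0], [253.0, 273.0], [385.0, 273.0], [283.0, 301.0], [356.0, 301.0]]
```

The bar is held with its tilt about 21°, and its centre is at about 0.114 m. Next I'll check the tumbler's clearance near the deck for the laying pose.

Run:
```python
from h import *
t=pickle.load(open("top.pkl","rb"));s=pickle.load(open("scene.pkl","rb"))
print("tumbler top from top", plane(t,[(410,268),(427,260),(442,274),(427,288)],.11), "base",plane(t,[(425,290)],0))
print("scene tumbler rim", plane(s,[(280,136)],.11))
from workcell import r
print(inc([.475,.0845,.14],ori(22,-2)),inc([.475,.0845,.14],ori(12)))
```

```text
tumbler top from top [[ 0.36054454 -0.22092603  0.11      ]
 [ 0.37984305 -0.26384886  0.11      ]
 [ 0.34495518 -0.30032869  0.11      ]
 [ 0.31100495 -0.26201229  0.11      ]] base [[ 0.29171102 -0.28172091  0.        ]]
scene tumbler rim [[ 0.33002482 -0.26761673  0.11      ]]
[ 2.355e-01 -2.000e-04 -1.636e-01  6.000e-03 -1.136e-01  2.110e-02] [ 2.355e-01 -2.000e-04 -1.636e-01 -4.000e-04 -2.500e-03 -2.000e-04]
```

Emit:
apply_moves(
  increments=[
    [0.03,0,-0.08,0,0,0,0.7],
    [0.12,0,-0.16,0,0,0,0.7],
    [0.22,0,-0.174,0,0,0,0.7],
    [0.284,0,-0.174,0,0,0,0.7],
    [0.284,0,-0.174,0,0,0,0.7],
    [0.284,0,-0.174,0,0,0,0.7],
  ],
)

```text
time: 14.45
eef_pos: [0.456, 0.0847, 0.1407]
eef_rot: [0.0, 0.995, -0.0, 0.103]
ft_force: [-0.8, -0.3, -2.1]
grip_width: 0.614
finger_force: 75.0
```

Run:
```python
from h import *
print(inc([.455,-.3265,.14],ori(28,1)))
```

```text
[ 0.0023 -1.0279  0.0017 -0.0041 -0.1793 -0.0107]
```

Emit:
apply_moves(
  increments=[
    [0,-0.1,0,0,-0.06,0,0.7],
    [0,-0.22,0,0,-0.12,0,0.7],
    [0,-0.35,0,0,-0.18,0,0.7],
    [0,-0.48,0,-0.004,-0.18,-0.01,0.7],
    [0,-0.61,0,-0.004,-0.18,-0.01,0.7],
    [0,-0.74,0,-0.004,-0.18,-0.01,0.7],
    [0,-0.86,0,-0.004,-0.18,-0.01,0.7],
    [0,-0.95,0,-0.004,-0.18,-0.01,0.7],
    [0,-1.0,0,-0.004,-0.18,-0.01,0.7],
    [0,-1.0,0,-0.004,-0.18,-0.01,0.7],
  ],
)

```text
time: 15.7
eef_pos: [0.4552, -0.3171, 0.1399]
eef_rot: [-0.007, 0.97, 0.002, 0.241]
ft_force: [0.4, 1.6, -2.4]
grip_width: 0.61
finger_force: 75.3
```

Run:
```python
from h import *
from workcell import imaging,r
print(inc([.496,-.3265,.07],ori(28,1)),inc([.496,-.3265,.017],ori(28,1)))
e=imaging.snapshot("top");pickle.dump(e,open("t3.pkl","wb"))
m=mask(e,(18,100,60),(35,255,255),(410,150,480,255));print(rect(e,m,.15),m.sum()//255)
d=imaging.snapshot("wrist");m=mask(d,(15,100,30),(35,255,255),(230,150,410,399));ys,xs=np.nonzero(m)
for y in range(ys.min(),ys.max()+1,8):
    q=xs[ys==y];print((y,q.min(),q.max()),end=" ")
```

```text
[-0.008  -0.0252  0.202  -0.0003 -0.0006 -0.0022] [ 5.410e-02 -2.530e-02  3.191e-01 -3.000e-04 -6.000e-04 -2.200e-03]
((0.5014814734458923, -0.3000718057155609), (0.11363431066274643, 0.16035480797290802), 86.69156646728516) 1421
(150, np.int64(256), np.int64(370)) (158, np.int64(258), np.int64(367)) (166, np.int64(257), np.int64(365)) (174, np.int64(260), np.int64(365)) (182, np.int64(260), np.int64(350)) (190, np.int64(259), np.int64(361)) (198, np.int64(262), np.int64(359)) (206, np.int64(259), np.int64(355)) (214, np.int64(260), np.int64(355)) (222, np.int64(260), np.int64(375)) (230, np.int64(261), np.int64(377)) (238, np.int64(260), np.int64(378)) (246, np.int64(259), np.int64(379)) (254, np.int64(258), np.int64(380)) (262, np.int64(257), np.int64(381)) (270, np.int64(256), np.int64(382)) (278, np.int64(257), np.int64(386)) (286, np.int64(259), np.int64(392)) (294, np.int64(261), np.int64(387)) (302, np.int64(259), np.int64(393)) (310, np.int64(256), np.int64(386)) (318, np.int64(254), np.int64(391)) (326, np.int64(270), np.int64(367)) (334, np.int64(273), np.int64(365)) (342, np.int64(275), np.int64(363)) (350, np.int64(277), np.int64(360)) (358, np.int64(279), np.int64(358))
```

Emit:
apply_moves(
  increments=[
    [-0.008,-0.025,0.07,0,0,0,0.7],
    [-0.008,-0.025,0.14,0,0,0,0.7],
    [-0.008,-0.025,0.202,0,0,0,0.7],
    [0.01,-0.025,0.235,0,0,0,0.7],
    [0.028,-0.025,0.27,0,0,0,0.7],
    [0.042,-0.025,0.297,0,0,0,0.7],
    [0.042,-0.025,0.297,0,0,0,0.7],
  ],
)

```text
time: 16.68
eef_pos: [0.4958, -0.3243, 0.0272]
eef_rot: [-0.008, 0.97, 0.002, 0.242]
ft_force: [-0.2, -0.7, -1.6]
grip_width: 0.612
finger_force: 75.2
```

Emit:
apply_moves(
  increments=[
    [0.003,0,0.006,0,0,0,0.7],
    [0.006,0,0.011,0,0,0,0.7],
    [0.006,0,0.011,0,0,0,0.7],
  ],
)

```text
time: 17.05
eef_pos: [0.4964, -0.3247, 0.0232]
eef_rot: [-0.008, 0.97, 0.002, 0.242]
ft_force: [-0.3, -0.0, -2.1]
grip_width: 0.608
finger_force: 75.2
```

Emit:
apply_moves(
  increments=[
    [0.003,0,0.005,0,0,0,0.7],
    [0.005,0,0.009,0,0,0,0.7],
    [0.005,0,0.009,0,0,0,0.7],
  ],
)

```text
time: 17.42
eef_pos: [0.4963, -0.3246, 0.0188]
eef_rot: [-0.008, 0.97, 0.002, 0.242]
ft_force: [0.1, 0.6, -2.6]
grip_width: 0.61
finger_force: 75.2
```

Emit:
apply_moves(
  increments=[
    [0.002,0,0.003,0,0,0,0.7],
    [0.003,0,0.006,0,0,0,0.7],
    [0.003,0,0.006,0,0,0,0.7],
  ],
)

```text
time: 17.8
eef_pos: [0.4965, -0.3247, 0.0165]
eef_rot: [-0.008, 0.97, 0.002, 0.242]
ft_force: [0.0, 0.1, -1.4]
grip_width: 0.608
finger_force: 75.4
```

Emit:
apply_moves(
  increments=[
    [0.002,0,0.004,0,0,0,0.7],
    [0.002,0,0.004,0,0,0,0.7],
  ],
)

```text
time: 18.05
eef_pos: [0.4967, -0.3248, 0.0149]
eef_rot: [-0.008, 0.97, 0.002, 0.243]
ft_force: [-0.0, -0.7, 2.0]
grip_width: 0.612
finger_force: 75.7
```

Emit:
apply_moves(
  increments=[
    [0.002,0,0.004,0,0,0,0.7],
    [0.002,0,0.004,0,0,0,0.7],
  ],
)

```text
time: 18.3
eef_pos: [0.4968, -0.3249, 0.0133]
eef_rot: [-0.008, 0.97, 0.002, 0.243]
ft_force: [-2.5, -0.6, 3.9]
grip_width: 0.609
finger_force: 76.1
```

Emit:
apply_moves(
  increments=[
    [0.003,0,0.005,0,-0.017,0,0.7],
    [0.005,0,0.01,0,-0.033,0,0.7],
    [0.005,0,0.01,0,-0.033,0,0.7],
  ],
  force=40,
)

```text
time: 18.68
eef_pos: [0.4981, -0.325, 0.0109]
eef_rot: [-0.008, 0.963, 0.002, 0.27]
ft_force: [-0.4, 4.0, 15.2]
grip_width: 0.609
finger_force: 76.8
```

Run:
```python
from h import *
from workcell import imaging,r
e=imaging.snapshot("top");m=mask(e,(19,100,60),(35,255,255),(410,150,480,255))
m=cv2.morphologyEx(m,cv2.MORPH_OPEN,np.ones((3,3)));print(rect(e,m,.05),m.sum()//255)
```

```text
((0.5263418555259705, -0.32060280442237854), (0.060932718217372894, 0.11918845772743225), 89.5442123413086) 1008
```

Emit:
apply_moves(
  increments=[
    [0,0,0,0,0,0,0.32],
    [0,0,0,0,0,0,0.2],
    [0,0,0,0,0,0,0.1],
    [0,0,0,0,0,0,0.1],
  ],
)

```text
time: 19.23
eef_pos: [0.4964, -0.3245, 0.0079]
eef_rot: [-0.008, 0.964, 0.002, 0.267]
ft_force: [0.3, 0.0, 0.8]
grip_width: 0.903
finger_force: 0.0
```

Emit:
apply_moves(
  increments=[
    [0,0,-0.03,0,0,0,0.1],
    [0,0,-0.1,0,0,0,0.1],
    [0,0,-0.2,0,0,0,0.1],
    [0,0,-0.3,0,0,0,0.1],
    [0,0,-0.4,0,0,0,0.1],
    [0,0,-0.4,0,0,0,0.1],
    [0,0,-0.4,0,0,0,0.1],
  ],
)

```text
time: 20.1
eef_pos: [0.4141, -0.3261, 0.1453]
eef_rot: [-0.008, 0.964, 0.002, 0.267]
ft_force: [-0.1, 0.5, -0.9]
grip_width: 0.899
finger_force: 0.0
```

Run:
```python
from h import *
from workcell import imaging,r
e=imaging.snapshot("top");pickle.dump(e,open("t4.pkl","wb"));t=pickle.load(open("top.pkl","rb"))
k=np.ones((3,3))
m=cv2.morphologyEx(mask(e,(19,100,60),(35,255,255),(410,150,480,255)),cv2.MORPH_OPEN,k);print("soap",rect(e,m,.054),m.sum()//255)
m=mask(e,(5,80,60),(17,255,255),(415,170,470,250));print("deck",rect(e,m,.024))
w=imaging.snapshot("wrist")
m=cv2.morphologyEx(mask(w,(19,100,40),(35,255,255),(150,20,520,330)),cv2.MORPH_OPEN,k);print("soap wrist",rect(w,m,.054))
print(r.get_state()["eef_pos"],r.get_state()["ft_force"])
# bystander change check
df=cv2.absdiff(e["color"],t["color"]).max(2)
for n,b in dict(jug=(200,270,248,325),cup=(245,90,272,140),tumbler=(405,255,448,295),clipper=(350,212,378,252),brush=(268,230,298,282),caddy=(150,178,226,250)).items():
    x0,y0,x1,y1=b;print(n,(df[y0:y1,x0:x1]>50).mean().round(3))
```

```text
soap ((0.5260842442512512, -0.32004937529563904), (0.1194813922047615, 0.060996655374765396), 0.32895103096961975) 1051
deck ((0.5065224170684814, -0.320146769285202), (0.09867126494646072, 0.17703230679035187), 85.84599304199219)
soap wrist ((0.5994369983673096, -0.2994551956653595), (0.15714798867702484, 0.308363139629364), 79.53645324707031)
[ 0.41409267 -0.32552798  0.14424053] [-0.33002369 -0.57220144  0.35573889]
jug 0.0
cup 0.0
tumbler 0.121
clipper 0.0
brush 0.0
caddy 0.0
```

Emit:
apply_moves(
  increments=[
    [0,0,-0.1,0,0,0,0.1],
    [0,0.1,-0.25,0,0,0,0.1],
    [0,0.25,-0.3,0,0,0,0.1],
    [0,0.4,-0.3,0,0,0,0.1],
    [0,0.5,-0.3,0,0,0,0.1],
    [0,0.5,-0.3,0,0,0,0.1],
    [0,0.5,-0.3,0,0,0,0.1],
  ],
)

```text
time: 21.08
eef_pos: [0.3493, -0.1269, 0.2477]
eef_rot: [-0.009, 0.964, 0.003, 0.267]
ft_force: [-0.7, -0.0, -0.0]
grip_width: 0.9
finger_force: 0.0
```

Run:
```python
from h import *
from workcell import imaging,r
e=imaging.snapshot("top");t=pickle.load(open("top.pkl","rb"));s=imaging.snapshot("scene");s0=pickle.load(open("scene.pkl","rb"))
df=cv2.absdiff(e["color"],t["color"]).max(2);x0,y0,x1,y1=(405,255,448,295);print("tumbler",(df[y0:y1,x0:x1]>50).mean())
ds=cv2.absdiff(s["color"],s0["color"]).max(2)
for n,b in dict(tumbler=(265,128,295,170),pump=(255,225,282,275)).items():
    x0,y0,x1,y1=b;print("scene",n,(ds[y0:y1,x0:x1]>50).mean())
for n,d,b in(("top",e,(410,150,480,255)),("scene",s,(205,150,285,220))):
    m=cv2.morphologyEx(mask(d,(21,100,50),(35,255,255),b),cv2.MORPH_OPEN,np.ones((3,3)))
    m=(cv2.connectedComponents(m)[1]==1+np.argmax(cv2.connectedComponentsWithStats(m)[2][1:,4])).astype(np.uint8)
    print(n,rect(d,m,.054),m.sum())
    for z in(.039,):
        for inc_ in(0,):
            P=np.array([[a*.06,b_*.027,c*.015] for a in(-1,1) for b_ in(-1,1) for c in(-1,1)])+[.526,-.32,z]
            px=proj(d,P);ys,xs=np.nonzero(m);print("pred box",px.min(0),px.max(0),"seen",xs.min(),ys.min(),xs.max(),ys.max())
print(r.get_state()["eef_pos"])
```

```text
tumbler 0.00872093023255814
scene tumbler 0.018253968253968255
scene pump 0.0
top ((0.5259341597557068, -0.3199308216571808), (0.11938503384590149, 0.05979533493518829), 0.5415982604026794) 1022
pred box [428.37424421 179.7414378 ] [452.74534302 225.45600918] seen 430 180 453 225
scene ((0.5331050157546997, -0.31660085916519165), (0.0675712525844574, 0.13390542566776276), 89.0916519165039) 608
pred box [221.01446071 166.43510133] [255.69102541 203.45545324] seen 221 168 253 201
[ 0.34911069 -0.12785543  0.24771639]
```

The outline of a flat bar at (0.526, -0.320) matches what both cameras show. The bystanders haven't moved, so I'm handing in.

```bash
python3 -c "
from workcell import r
print(r.sign_off())"
```

```text
the job is handed in; nothing more can be done
None
```

I tipped the bar, lifted it out by its raised end, laid it flat and lengthwise on the deck about 19 mm past the middle (limit 30 mm), released it, and handed in at about 21 s; no verdict came back, but the last camera check showed it flat and the bystanders unmoved.

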